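# Send a pair of crottins down the diverter slide into the wooden crate

## Task

Pack both crottins (the drum-shaped goat cheeses) into the slatted wooden crate by way of the steel slide: put the one standing on the counter into the slide's loading pan, behind the one already in it, and swing the diverter flap fully over so that it closes the steel tray's side and opens the crate's side. Then tip the pan up by its handle until both crottins have slid down into the crate, let the pan back down level, and leave the other cheeses where they are.

Things in the scene. Friction and masses are not known exactly. Their poses are not given: they have to be found in the camera images.
- slide: Steel diverter slide, fixed, on legs astride a row of flat cheese wheels. Origin on the counter straight below the pan's hinge; x points level downstream (roughly the robot's right), y left of the flow (roughly away from the robot), z up. Bed from x = 8, z = 159 mm down 26 degrees to a lip at x = 188, z = 71 mm; a centre divider makes two outlets, left (+y) and right (-y).
- flap_pin (a point): Foot of the flap's hinge pin on the bed, at the upstream end of the divider (slide frame x = 131, y = 0, z = 99 mm). The pin stands square to the bed, so it leans 26 degrees downstream. The bed's side walls are 106 mm apart and 50 mm high at the top, then widen to 240 mm and are 64 mm high. Sheet of pan, bed and flap is slippery (friction about 0.2).
- flap (a joint): Diverter flap, an upright steel plate 84 mm long and 48 mm high; from its pin its free end points upstream. Rad; 0 in the middle, stops at -0.5 and +0.5. Positive: free end over to the slide's -y side, -y branch closed and +y branch open; negative the other way. Light friction (under 1 N at the post) holds it where it is left.
- flap_post (a point): Point on the flap's push post (10 mm round rod leaning 26 degrees downstream, with a wooden knob 22 mm thick on top), 80 mm upstream of the pin and 85 mm above the bed, measured along the pin. The rod is free from 64 mm (top of the walls; flap top 48 mm) to 106 mm; the knob ends at 125 mm. Push it either way with closed fingers: 38 mm sideways from the middle to a stop.
- pan (a joint): Loading pan at the slide's head, steel, hinged along its open front lip. Rad: 0 level on its rest bar, grows as the rear is tipped up, stop at 0.75. The empty pan weighs 0.43 kg; let go, it swings down to level by itself, damped. Cheeses begin to slide at about 0.15 to 0.3 rad.
- pan_hinge (a point): Middle of the pan's hinge line, 168 mm above the slide's origin; the hinge is level, parallel to the slide's y axis.
- pan_grip (a point): Centre of the pan's handle: level wooden bar 17 mm thick, 96 mm long, parallel to the hinge, on a steel bail behind the pan; 215 mm behind and 85 mm above the hinge when level. Free all round (pan's rear wall 38 mm downstream and 47 mm lower). Push it downstream from behind with closed fingers (8 to 10 N) or pinch it from above; it moves on an arc about the hinge.
- pan_floor (a point): Centre of the pan's inner floor; turns with the pan; its x axis points to the front lip. The floor is 175 mm long (x) and 106 mm wide (y), 168 mm above the counter when level; side walls 30 mm high, rear wall 38 mm high, front open.
- crottin_a_mid (a point): Centre, half-way up, of the crottin that already stands in the front half of the pan: drum-shaped goat cheese (crottin) with wrinkled pale rind, 63 mm across and 72 mm tall, about 0.2 kg, standing upright.
- crottin_b_mid (a point): Centre, half-way up, of the crottin on the counter, to the left of the slide: drum-shaped goat cheese (crottin) with wrinkled pale rind, 63 mm across and 72 mm tall, about 0.2 kg, standing upright.
- crate_in (a point): Centre of the inner floor of the slatted wooden crate, fixed under one outlet of the slide (left or right varies): inside 192 mm along the flow, 126 mm across and 57 mm deep, rim 64 mm above the counter. Its x axis points downstream.
- tray_in (a point): Centre of the inner floor of the smooth steel tray, fixed under the other outlet: inside 190 mm by 124 mm, rim 64 mm above the counter. It holds an ash brick cheese.
- tray_brick_mid (a point): Centre of the ash brick (grey blunt-topped pyramid cheese, 57 x 63 mm foot, 56 mm tall) in the steel tray; to be left alone.
- counter_brick_mid (a point): Centre of the ash brick (57 x 63 mm foot, 53 mm tall) on the counter at the left; to be left alone.
- counter_pyramid_mid (a point): Centre of the pale pyramid cheese (76 x 78 mm foot, 80 mm tall) on the counter at the left; to be left alone.
Mind the look-alikes: they are no part of the job. What is shaped like the part that bears crottin_b_mid but turquoise is not meant.

How it is judged:
By the outcome, as a careful person would: the job done as asked, in the order asked, and still so for the second after the job is handed in, with the robot touching nothing.
It also fails if it takes over 61 s, if anything falls off the work surface, if the arm or the gripper's body presses on something with over 40 N, if the wrist force passes 120 N, or if a joint passes its speed limit or range.

## Robot

A 7-joint arm with a two-finger parallel gripper is mounted at the origin on a cart in front of the work surface, level with it; the furniture and walls round the work are solid. World frame = base frame: x ahead of the robot, y to its left, z up, the work surface at z = 0. Lengths are in m, angles in rad, forces in N, time in s.
With the tool pointing down it reaches from about 0.425 to 0.925 m from the base axis. Payload 6.8 kg.
Tool frame: the origin (TCP) lies midway between the tips of the shut fingers; the grasp point (between the pads) lies 19 mm behind it; z points along the fingers, y is the direction in which the jaws open and shut (so a half turn about z gives the same grasp; the last joint's range is limited). The gripper opens to 85 mm and grips with 20 to 120 N. Pads are 22 mm wide; open, the fingers measure 114 mm over their backs; the gripper's body (76 mm by 85 mm) begins 54 mm behind the grasp point. The pads swing forward as they close: fully open they stand 13 mm farther back than shut.
Start: joints at [-1.361, 0.477, 0.022, 1.555, -0.011, 1.109, -0.083], TCP at [0.211, 0.641, 0.231] pointing down, gripper open.
Joint ranges: [-2.96, 2.96], [-0.34, 2.1], [-1.41, 1.46], [0.24, 2.44], [-1.37, 4.51], [0.17, 1.92], [-2.96, 2.96]. Speed limits (rad/s): [2.39, 2.39, 3.14, 3.14, 3.14, 3.14, 3.14].

## Interface

Orientations are given as a unit quaternion [w, x, y, z].
In Python, from station import bot gives the robot as it stands. The module is installed in compiled form; this text tells all that it offers.
- The arm moves only by the tool play_rows, never from a script. Its argument "motion" is a list of rows, each a list of 2 entries, a list of its own where there are three numbers: the shift along the tool's x, y, z as a fraction of full scale, then the turn, a rotation vector about the tool's x, y, z as a fraction of full scale. In form: [[[tx, ty, tz], [rx, ry, rz]], ...]. A call has 1 to 8 rows; each row is the pose to reach, as a shift and turn from the pose measured when the call began, along the tool's axes at that moment, turning the shorter way round; what a row does not reach only later rows make up. Full scale, the value 1, is 400 mm for a shift and 360 degrees for a turn. A row lasts 1/10 s, in which the tool goes at most 50 mm and 8.59 degrees, less where a joint would pass 70% of its speed; a pose out of reach is approached as far as the arm can. A call with a number of a shift or a turn outside -1 to 1 is refused whole. A call with a gripper value outside its range is refused whole. "fingers" is the finger opening in mm, from 0 to 85.4, set as the call begins (left out, the last holds). The fingers move at their own pace and stop on an object; "grip_force" is the grip in N (left out, the last holds). Time passes only in rows, so rows that repeat a pose let the fingers close. It gives the time, the measured TCP pose, the force and the opening at its end, in the units of the state.
- bot.get_obs(): the state, without advancing time (a new reading comes with each control period).
- bot.read_camera(name): name is "scene" or "top" or "wrist"; returns a dict with "pixels" (480x640x3 uint8, red, green, blue), "range_z" (480x640 float32, m along the optical axis (not along the pixel's ray), 0 where there is no reading), "fovy" (degrees; the focal length in pixels is half the picture's height over the tangent of half this angle, whatever the lens; pixels are square), "cx", "cy" (the principal point, pixels), "k1" (the pictures are not rectified: a ray, as slopes to the right and down, at radius r is drawn at 1 + k1 r^2 times it, then the intrinsics apply), "pose" (4x4, takes a point from camera to world coordinates). Camera axes: x right, y down, z forward; pixel columns grow to the right and rows downward; lengths in m; the calibration is good to about 2 mm. A picture is of the moment at which its call begins.
- bot.hand_in(): hands the job in, once; it reports no verdict.
The state is a dict: "t": time; "q": joint angles; "joint_vel": joint speeds; "joint_torque": joint torques, N m; "eef_pos": TCP position; "tool_rot": TCP orientation; "contact_force": force on the tool from outside, world axes, zero at the start; "torque": the same for the moment, N m; "gripper_width": opening from 0.0 (shut) to 1.0 (fully open).
Only numpy, scipy, OpenCV 4.12 (cv2) and the standard library are available. Lean on these libraries where they do the work, as an engineer would, in place of code of your own. Each camera call takes 0.05 s, during which the arm holds its last target.

## Working session

There is one attempt and no reset: what is moved stays moved. The work goes in short steps, Python scripts to look and compute and a tool call to move; the robot and the scene stay as the last step left them, time stands still between calls to the robot, and variables do not carry over. Pictures are saved under pics/ and viewed, and the job is handed in when it is done.

Besides the shell and the picture viewer there is one more tool, called as name(argument=value, ...), one argument or row to a line, values as JSON. play_rows: Moves the arm, as the interface text tells. Shift numbers are shares of 400 mm and turn numbers shares of 360 degrees, none past 1 either way. Its arguments: {"type":"object","properties":{"motion":{"type":"array"},"fingers":{"type":"number"},"grip_force":{"type":"number"}},"required":["motion"]}

```bash
mkdir -p pics; cat > h.py <<'E'
import numpy as np, cv2, pickle
from station import bot
from scipy.spatial.transform import Rotation as R
def cam(n,save=None):
    c=bot.read_camera(n)
    if save: cv2.imwrite('pics/'+save+'.png',c['pixels'][:,:,::-1]); pickle.dump(c,open('pics/'+save+'.pkl','wb'))
    return c
def load(s): return pickle.load(open('pics/'+s+'.pkl','rb'))
def ray(c,u,v):
    f=240/np.tan(np.radians(c['fovy'])/2)
    K=np.array([[f,0,c['cx']],[0,f,c['cy']],[0,0,1]])
    p=cv2.undistortPoints(np.array([[[u,v]]],float),K,np.array([c['k1'],0,0,0,0]))[0,0]
    d=np.array([p[0],p[1],1.])
    return c['pose'][:3,3],c['pose'][:3,:3]@d,d
def pt(c,u,v):
    o,d,_=ray(c,u,v); return o+d*c['range_z'][int(round(v)),int(round(u))]
def onz(c,u,v,z):
    o,d,_=ray(c,u,v); return o+d*(z-o[2])/d[2]
def cloud(c):
    f=240/np.tan(np.radians(c['fovy'])/2)
    K=np.array([[f,0,c['cx']],[0,f,c['cy']],[0,0,1]])
    uu,vv=np.meshgrid(np.arange(640),np.arange(480))
    p=cv2.undistortPoints(np.stack([uu,vv],-1).reshape(-1,1,2).astype(float),K,np.array([c['k1'],0,0,0,0])).reshape(480,640,2)
    d=np.dstack([p,np.ones((480,640))])*c['range_z'][...,None]
    return d@c['pose'][:3,:3].T+c['pose'][:3,3]
def proj(c,P):
    q=c['pose'][:3,:3].T@(np.array(P)-c['pose'][:3,3]); x=q[:2]/q[2]; f=240/np.tan(np.radians(c['fovy'])/2)
    x=x*(1+c['k1']*(x@x)); return x*f+[c['cx'],c['cy']]
E
python3 - <<'E'
from h import *
for n in ['scene','top','wrist']:
    c=cam(n,n+'0'); print(n,c['fovy'],c['k1'],c['pose'].round(3).tolist())
print(bot.get_obs())
E
```

```text
scene 51.94786797318673 0.047879211578251556 [[0.898, -0.292, 0.329, 0.116], [-0.44, -0.575, 0.69, -0.963], [-0.013, -0.764, -0.645, 1.153], [0.0, 0.0, 0.0, 1.0]]
top 47.36601444588937 0.001952499294138449 [[-0.008, -0.997, 0.083, 0.482], [-1.0, 0.008, 0.006, 0.107], [-0.007, -0.083, -0.997, 1.681], [0.0, 0.0, 0.0, 1.0]]
wrist 66.26253966294425 -0.04394333999217505 [[0.313, 0.903, 0.295, 0.135], [0.95, -0.297, -0.099, 0.667], [-0.002, 0.311, -0.95, 0.373], [0.0, 0.0, 0.0, 1.0]]
{'t': 0.15, 'q': array([-1.36110006,  0.47761345,  0.02235559,  1.55621944, -0.0115048 ,
        1.10929408, -0.08308326]), 'joint_vel': array([-0.00011626, -0.00168524, -0.00051283, -0.00600609,  0.00011306,
        0.00105187, -0.00051572]), 'joint_torque': array([ 2.01152230e-03, -5.96927476e+01,  1.60974573e+00, -2.81489468e+01,
        1.26161840e-02,  6.57875891e-03,  5.35157625e-06]), 'eef_pos': array([0.21078712, 0.64076404, 0.23054913]), 'tool_rot': array([-6.25328702e-05,  1.58218181e-01,  9.87403926e-01, -7.00256845e-04]), 'contact_force': array([-0.46153139,  0.92191409, -0.43064496]), 'torque': array([-0.0031509 ,  0.03246595,  0.01514165]), 'gripper_width': 0.9990322866924354}
```

View pics/scene0.png

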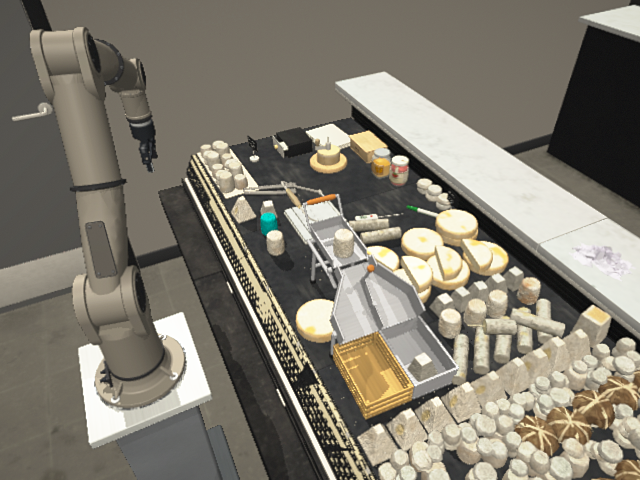

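View pics/top0.png

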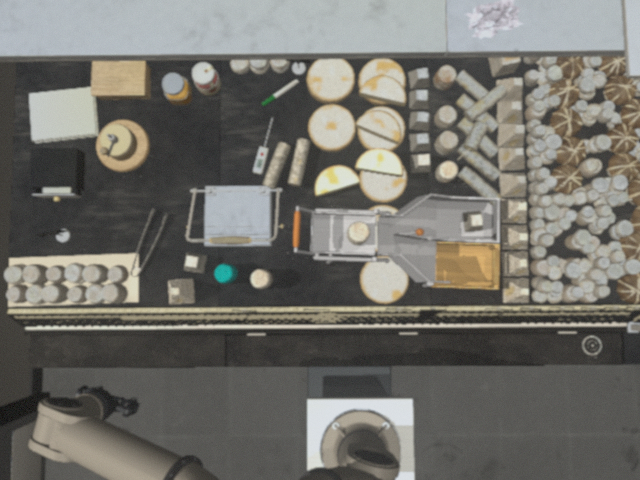

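View pics/wrist0.png

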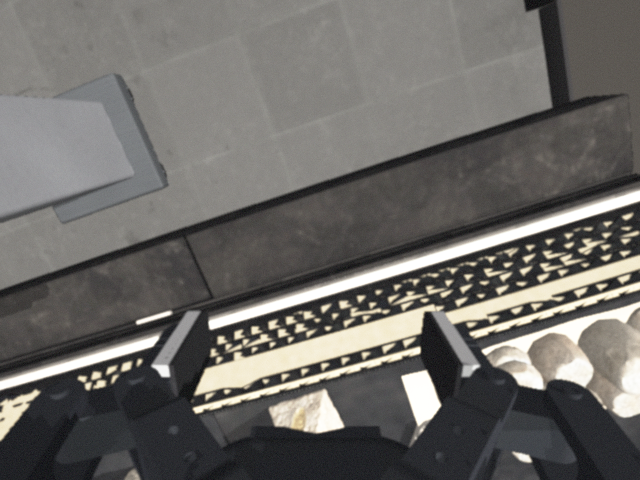

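```bash
python3 - <<'E'
from h import *
c=load('top0'); im=c['pixels'][:,:,::-1]
a=cv2.resize(im[180:310,150:310],None,fx=4.5,fy=4.5,interpolation=cv2.INTER_CUBIC); cv2.imwrite('pics/cA.png',a)
a=cv2.resize(im[180:305,285:510],None,fx=3.5,fy=3.5,interpolation=cv2.INTER_CUBIC); cv2.imwrite('pics/cB.png',a)
s=load('scene0'); a=cv2.resize(s['pixels'][180:330,220:420,::-1],None,fx=4,fy=4,interpolation=cv2.INTER_CUBIC); cv2.imwrite('pics/cC.png',a)
E
```

```text
(no output)
```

View pics/cA.png

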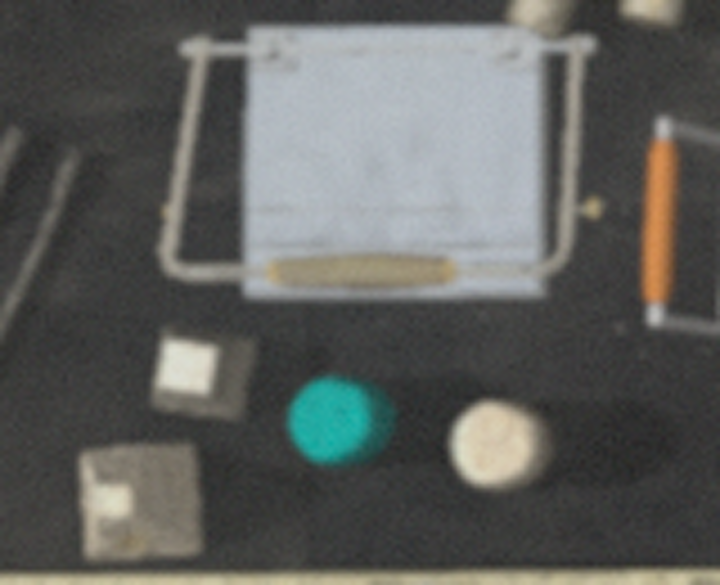

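View pics/cB.png

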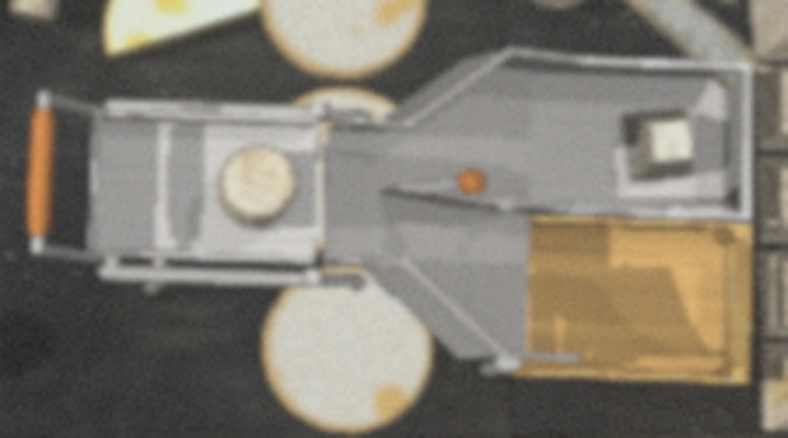

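View pics/cC.png

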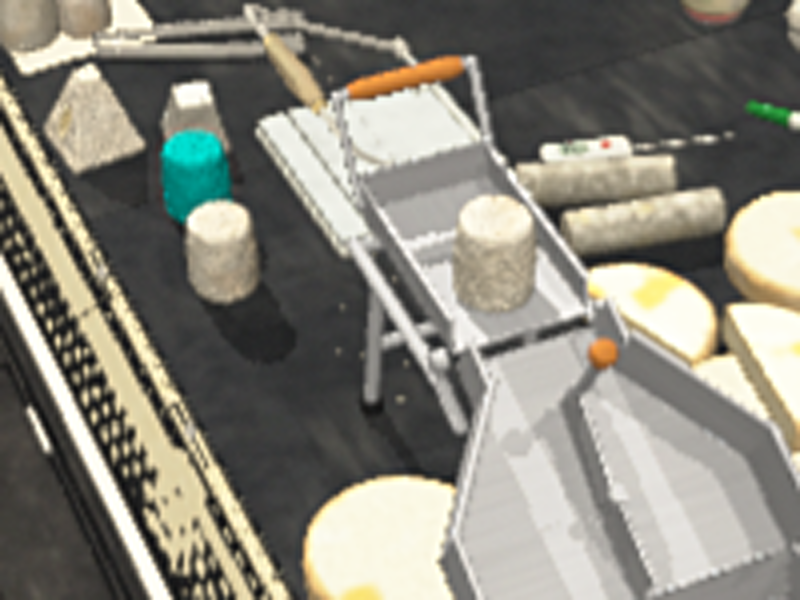

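The pale drum at top px (261,278) is crottin_b: it stands alone, pale, and left of the slide. The turquoise drum at (224,273) is the look-alike. Crottin_a is in the pan at (358,232), the knob is at (420,232), and the crate is on the robot's side, which is the slide's -y.

```bash
python3 - <<'E'
from h import *
for n,boxes in {'top0':dict(b=(240,255,285,300),a=(340,212,380,252),ha=(288,195,305,260),kn=(410,222,430,242)),
          'scene0':dict(b=(262,226,290,258),a=(330,226,356,260),ha=(290,185,345,215),kn=(362,258,380,276))}.items():
    c=load(n);X=cloud(c);hsv=cv2.cvtColor(c['pixels'],cv2.COLOR_RGB2HSV)
    for k,(u0,v0,u1,v1) in boxes.items():
        P=X[v0:v1,u0:u1].reshape(-1,3);h=hsv[v0:v1,u0:u1].reshape(-1,3)
        if k in('ha','kn'): m=(h[:,0]<15)&(h[:,1]>130)
        elif k=='b': m=(P[:,2]>.02)&(h[:,2]>110)
        else: m=(P[:,2]>.19)
        Q=P[m]
        if k in 'ab': 
            T=Q[Q[:,2]>np.percentile(Q[:,2],97)-.012]; lo=np.percentile(T[:,:2],1,axis=0);hi=np.percentile(T[:,:2],99,axis=0)
            print(n,k,'topz',np.median(T[:,2]).round(4),'center',((lo+hi)/2).round(4),'ext',(hi-lo).round(4),len(T))
        else:
            print(n,k,Q.mean(0).round(4),Q.min(0).round(4),Q.max(0).round(4),len(Q))
            if k=='ha':
                d=np.linalg.svd(Q-Q.mean(0))[2][0];s=(Q-Q.mean(0))@d;print(d.round(3),(Q.mean(0)+d*s.min()).round(4),(Q.mean(0)+d*s.max()).round(4))
c=load('top0')
# walls: rims of pan side walls z~.198, divider top
for n,u,v in [('rim far L',320,211),('rim far R',370,211),('rim nearL',320,258),('nearR',370,258),('outer far',430,196),('outer far2',497,198),('divider',460,240)]: print(n,pt(c,u,v).round(4))
E
```

```text
top0 b topz 0.0704 center [0.5124 0.2961] ext [0.05   0.0498] 244
top0 a topz 0.2384 center [0.5696 0.048 ] ext [0.1745 0.1189] 322
top0 ha [0.6368 0.1782 0.2656] [0.4824 0.1074 0.0075] [0.6831 0.1869 1.6814] 197
[-0.111 -0.048  0.993] [0.6653 0.1905 0.0111] [0.4782 0.1097 1.681 ]
top0 kn [ 0.6289 -0.1453  0.2456] [ 0.6226 -0.1537  0.2402] [ 0.6358 -0.1397  0.2513] 24
scene0 b topz 0.0733 center [ 0.3269 -0.3218] ext [0.4214 1.2833] 150
scene0 a topz 0.241 center [ 0.4273 -0.3843] ext [0.4566 0.8376] 218
scene0 ha [0.6389 0.1737 0.2591] [ 1.162e-01 -9.635e-01 -6.000e-04] [0.8392 0.5191 1.1533] 95
[-0.345 -0.74   0.578] [ 0.7993  0.5178 -0.0098] [ 0.1085 -0.964   1.148 ]
scene0 kn [ 0.6282 -0.1516  0.2445] [ 0.6211 -0.1597  0.2346] [ 0.6368 -0.1425  0.252 ] 24
rim far L [0.6991 0.116  0.1533]
rim far R [ 0.6974 -0.0244  0.1567]
rim nearL [0.5667 0.117  0.1512]
nearR [ 0.5659 -0.0233  0.1458]
outer far [ 0.7412 -0.1969  0.1402]
outer far2 [ 0.7458 -0.4104  0.0663]
divider [ 0.6212 -0.2966  0.0677]
```

```bash
python3 - <<'E'
from h import *
for n,boxes in {'top0':dict(b=(240,255,285,300),a=(340,212,380,252),ha=(288,195,305,260)),
          'scene0':dict(b=(262,226,290,258),a=(330,226,356,260),ha=(290,185,345,215))}.items():
    c=load(n);X=cloud(c);hsv=cv2.cvtColor(c['pixels'],cv2.COLOR_RGB2HSV)
    for k,(u0,v0,u1,v1) in boxes.items():
        P=X[v0:v1,u0:u1].reshape(-1,3);h=hsv[v0:v1,u0:u1].reshape(-1,3)
        ok=(P[:,2]<.32)
        if k=='ha':
            Q=P[ok&(h[:,0]<15)&(h[:,1]>130)&(P[:,2]>.22)]
            m=Q.mean(0);d=np.linalg.svd(Q-m)[2][0];s=(Q-m)@d
            print(n,k,m.round(4),d.round(3),(m+d*s.min()).round(4),(m+d*s.max()).round(4),'z',np.percentile(Q[:,2],95),len(Q))
        else:
            zt={'b':.072,'a':.24}[k]
            T=P[ok&(abs(P[:,2]-zt)<.008)]
            lo=np.percentile(T[:,:2],1,axis=0);hi=np.percentile(T[:,:2],99,axis=0)
            print(n,k,np.median(T[:,2]).round(4),((lo+hi)/2).round(4),T.mean(0).round(4),(hi-lo).round(4),len(T))
# top cam: pan rim rows profile
c=load('top0');X=cloud(c)
for u in (330,340,395,405):
    print(u,[(v,X[v,u,0].round(3),X[v,u,2].round(3)) for v in list(range(205,218,1))+list(range(250,264,1))])
E
```

```text
top0 b 0.0701 [0.5138 0.2961] [0.5133 0.2968 0.0704] [0.0472 0.0497] 255
top0 a 0.2381 [0.6319 0.0147] [0.6324 0.0139 0.2383] [0.0499 0.0525] 323
top0 ha [0.6376 0.1785 0.2596] [-0.998  0.056  0.   ] [0.6831 0.1759 0.2596] [0.595  0.1809 0.2596] z 0.2659310640847592 195
scene0 b 0.073 [0.5126 0.2927] [0.5117 0.2906 0.0727] [0.05   0.0542] 151
scene0 a 0.241 [0.6304 0.0087] [0.6294 0.0065 0.2402] [0.0504 0.0516] 215
scene0 ha [0.6384 0.173  0.259 ] [-0.999  0.031  0.007] [0.6858 0.1715 0.2587] [0.5909 0.1744 0.2594] z 0.26451485137225716 86
330 [(205, np.float64(0.739), np.float64(0.003)), (206, np.float64(0.736), np.float64(0.002)), (207, np.float64(0.732), np.float64(0.008)), (208, np.float64(0.729), np.float64(0.004)), (209, np.float64(0.704), np.float64(0.154)), (210, np.float64(0.702), np.float64(0.149)), (211, np.float64(0.698), np.float64(0.157)), (212, np.float64(0.69), np.float64(0.199)), (213, np.float64(0.687), np.float64(0.194)), (214, np.float64(0.687), np.float64(0.176)), (215, np.float64(0.686), np.float64(0.168)), (216, np.float64(0.682), np.float64(0.172)), (217, np.f
[... 3602 characters left out ...]
t64(0.687), np.float64(0.122)), (217, np.float64(0.684), np.float64(0.121)), (250, np.float64(0.589), np.float64(0.12)), (251, np.float64(0.587), np.float64(0.118)), (252, np.float64(0.584), np.float64(0.112)), (253, np.float64(0.581), np.float64(0.114)), (254, np.float64(0.578), np.float64(0.121)), (255, np.float64(0.575), np.float64(0.115)), (256, np.float64(0.572), np.float64(0.12)), (257, np.float64(0.57), np.float64(0.113)), (258, np.float64(0.562), np.float64(0.2)), (259, np.float64(0.559), np.float64(0.204)), (260, np.float64(0.557), np.float64(0.196)), (261, np.float64(0.554), np.float64(0.195)), (262, np.float64(0.552), np.float64(0.184)), (263, np.float64(0.55), np.float64(0.174))]
```

```bash
cat >> h.py <<'E'
# slide frame estimate
XD=np.array([-.043,-.999,0]);YD=np.array([.999,-.043,0]);H=np.array([.629,-.039,0])
def S(x,y,z): return H+XD*x+YD*y+np.array([0,0,z])
def inS(p): d=np.array(p)-H; return np.array([d@XD,d@YD,d[2]])
def delta(p,jaw=None,rotv=None):
    """shift/turn fractions to target tcp p with tool down and jaw axis (y) along +-jaw azimuth deg"""
    o=bot.get_obs();q=o['tool_rot'];Rc=R.from_quat([q[1],q[2],q[3],q[0]])
    s=Rc.inv().apply(np.array(p)-o['eef_pos'])/.4
    out=[s.round(4).tolist()]
    if jaw is not None:
        a=np.radians(jaw);best=None
        for sg in(1,-1):
            y=sg*np.array([np.cos(a),np.sin(a),0]);z=np.array([0,0,-1.]);x=np.cross(y,z)
            T=R.from_matrix(np.stack([x,y,z],1));v=(Rc.inv()*T).as_rotvec()/2/np.pi
            print('turn opt',v.round(4).tolist())
    print('shift',out[0],'tcp',o['eef_pos'].round(4),'axes\n',Rc.as_matrix().round(3),'t',o['t'],'F',o['contact_force'].round(1),'w',round(o['gripper_width'],3))
E
python3 - <<'E'
from h import *
print(inS([.631,.012,.2]),inS([.6285,-.148,.245]))
delta([.513,.2945,.16],-2.5)
E
```

```text
[-5.1035e-02 -1.9500e-04  2.0000e-01] [0.1089125 0.0041875 0.245    ]
turn opt [-0.0002, 0.0002, 0.2064]
turn opt [-0.0002, -0.0002, -0.2936]
shift [-0.9882, -0.586, 0.1773] tcp [0.2108 0.6408 0.2305] axes
 [[-0.95   0.312 -0.   ]
 [ 0.312  0.95  -0.001]
 [-0.    -0.001 -1.   ]] t 0.15 F [-0.5  0.9 -0.4] w 0.999
```

play_rows(
  motion=[
    [[-0.988,-0.586,0.177],[0,0,0.206]],
    [[-0.988,-0.586,0.177],[0,0,0.206]],
    [[-0.988,-0.586,0.177],[0,0,0.206]],
    [[-0.988,-0.586,0.177],[0,0,0.206]],
    [[-0.988,-0.586,0.177],[0,0,0.206]],
    [[-0.988,-0.586,0.177],[0,0,0.206]],
    [[-0.988,-0.586,0.177],[0,0,0.206]],
    [[-0.988,-0.586,0.177],[0,0,0.206]],
  ],
  fingers=85,
)

```text
t: 0.95
eef_pos: [0.4715, 0.3415, 0.1699]
tool_rot: [0.0, 0.69, 0.724, -0.0]
contact_force: [0.7, 0.9, 0.2]
gripper_width: 0.995
```

```bash
python3 - <<'E'
from h import *
delta([.513,.2945,.16],-2.5)
E
```

```text
turn opt [-0.0, 0.0002, 0.0144]
turn opt [-0.0003, -0.0001, -0.4856]
shift [-0.1223, 0.0982, 0.0248] tcp [0.4715 0.3415 0.1699] axes
 [[-0.047  0.999 -0.   ]
 [ 0.999  0.047 -0.001]
 [-0.001 -0.    -1.   ]] t 0.95 F [0.7 0.9 0.2] w 0.995
```

play_rows(
  motion=[
    [[-0.122,0.098,0.025],[0,0,0.0144]],
    [[-0.122,0.098,0.025],[0,0,0.0144]],
    [[-0.122,0.098,0.025],[0,0,0.0144]],
    [[-0.122,0.098,0.025],[0,0,0.0144]],
  ],
)

```text
t: 1.35
eef_pos: [0.5122, 0.2956, 0.1597]
tool_rot: [-0.0, 0.722, 0.692, -0.001]
contact_force: [0.4, 0.5, 0.5]
gripper_width: 0.989
```

```bash
python3 - <<'E'
from h import *
c=cam('wrist','wrist1')
delta([.513,.2945,.03],-2.5)
X=cloud(c);P=X.reshape(-1,3)
m=(abs(P[:,2]-.071)<.008)&(abs(P[:,0]-.513)<.06)&(abs(P[:,1]-.2945)<.055)
T=P[m];lo=np.percentile(T,1,axis=0);hi=np.percentile(T,99,axis=0);print(len(T),(lo+hi)/2,hi-lo,T.mean(0))
E
```

```text
turn opt [-0.0002, 0.0, 0.0005]
turn opt [-0.0001, -0.0003, -0.4995]
shift [-0.0048, 0.0036, 0.3245] tcp [0.5118 0.2965 0.1598] axes
 [[ 0.041  0.999 -0.001]
 [ 0.999 -0.041 -0.   ]
 [-0.    -0.001 -1.   ]] t 1.4 F [ 0.5  1.3 -0.7] w 0.989
4979 [0.51237794 0.29731774 0.06829061] [0.05030821 0.05155939 0.0088026 ] [0.51238334 0.29884744 0.07031547]
```

View pics/wrist1.png

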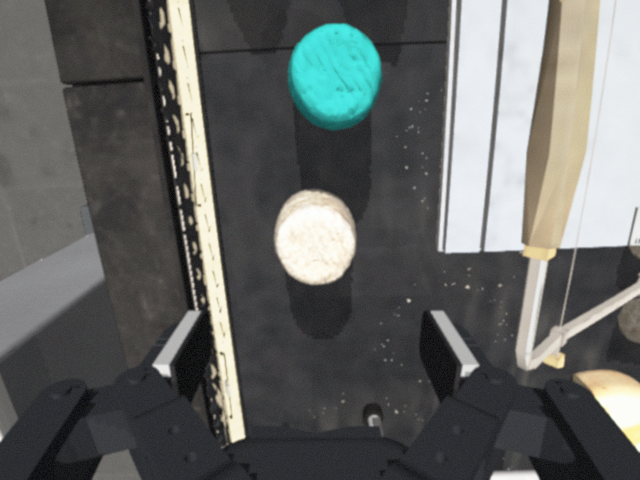

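```bash
python3 - <<'E'
from h import *
c=load('wrist1')
for u,v in [(205,200),(195,250),(225,400),(170,200),(160,150)]: print(pt(c,u,v).round(3))
delta([.5124,.296,.032],-2.5)
E
```

```text
[0.422 0.319 0.003]
[ 0.391  0.261 -0.04 ]
[0.412 0.112 0.001]
[ 0.346  0.299 -0.108]
[ 0.345  0.355 -0.106]
turn opt [-0.0002, 0.0, 0.0005]
turn opt [-0.0001, -0.0003, -0.4995]
shift [-0.0011, 0.002, 0.3195] tcp [0.5118 0.2965 0.1598] axes
 [[ 0.041  0.999 -0.001]
 [ 0.999 -0.041 -0.   ]
 [-0.    -0.001 -1.   ]] t 1.4 F [ 0.5  1.3 -0.7] w 0.989
```

The rail is clear of the fingers, so I'll descend.

play_rows(
  motion=[
    [[-0.001,0.002,0.1],[0,0,0]],
    [[-0.001,0.002,0.2],[0,0,0]],
    [[-0.001,0.002,0.28],[0,0,0]],
    [[-0.001,0.002,0.32],[0,0,0]],
    [[-0.001,0.002,0.32],[0,0,0]],
    [[-0.001,0.002,0.32],[0,0,0]],
  ],
)

```text
t: 2.0
eef_pos: [0.5127, 0.2972, 0.0328]
tool_rot: [-0.0, 0.721, 0.693, 0.0]
contact_force: [-0.5, 0.2, 0.1]
gripper_width: 0.995
```

play_rows(
  motion=[
    [[0,0,0],[0,0,0]],
    [[0,0,0],[0,0,0]],
    [[0,0,0],[0,0,0]],
    [[0,0,0],[0,0,0]],
    [[0,0,0],[0,0,0]],
    [[0,0,0],[0,0,0]],
    [[0,0,0],[0,0,0]],
  ],
  fingers=45,
  grip_force=30,
)

```text
t: 2.7
eef_pos: [0.5136, 0.2981, 0.0348]
tool_rot: [-0.001, 0.721, 0.693, 0.002]
contact_force: [-2.0, -0.0, 8.4]
gripper_width: 0.633
```

```bash
python3 - <<'E'
from h import *
p=S(-.127,0,.36);print(p)
delta(p,-2.5)
E
```

```text
[0.634461 0.087873 0.36    ]
turn opt [0.0002, -0.0005, 0.0007]
turn opt [0.0008, 0.0004, -0.4993]
shift [-0.5107, 0.3238, -0.8142] tcp [0.5136 0.2981 0.0348] axes
 [[ 0.039  0.999  0.002]
 [ 0.999 -0.039  0.003]
 [ 0.003  0.001 -1.   ]] t 2.7 F [-2.  -0.   8.4] w 0.633
```

play_rows(
  motion=[
    [[0,0,-0.02],[0,0,0]],
    [[0,0,-0.05],[0,0,0]],
    [[0,0,-0.08],[0,0,0]],
    [[0,0,-0.1],[0,0,0]],
    [[0,0,-0.1],[0,0,0]],
  ],
)

```text
t: 3.2
eef_pos: [0.5144, 0.2985, 0.0765]
tool_rot: [-0.0, 0.721, 0.693, 0.003]
contact_force: [0.1, -1.2, -3.1]
gripper_width: 0.633
```

```bash
python3 - <<'E'
from h import *
c=cam('scene','s2'); cam('wrist','wrist2')
a=cv2.resize(c['pixels'][150:300,200:400,::-1],None,fx=4,fy=4,interpolation=cv2.INTER_CUBIC); cv2.imwrite('pics/cD.png',a)
o=bot.get_obs();print(o['contact_force'],o['gripper_width'])
E
```

```text
[-0.65011954 -0.55153918 -1.98063383] 0.6341388285578438
```

View pics/cD.png

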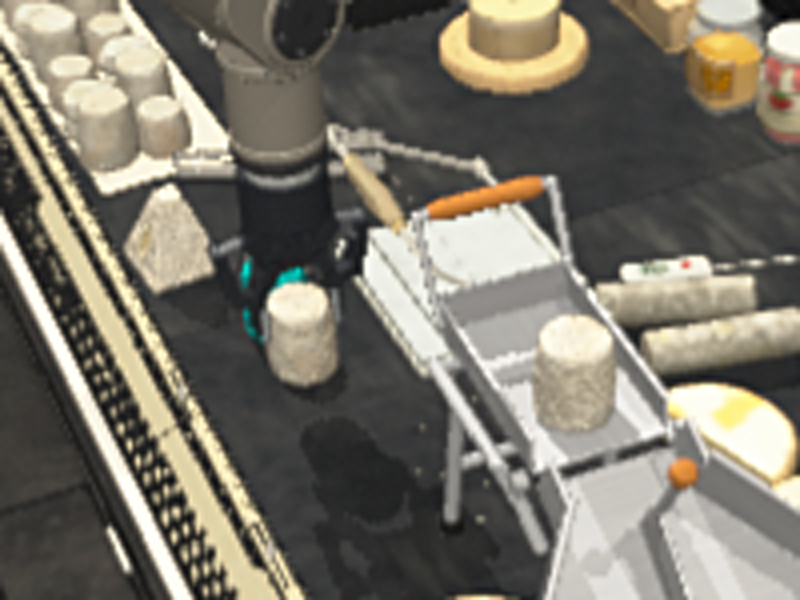

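View pics/wrist2.png

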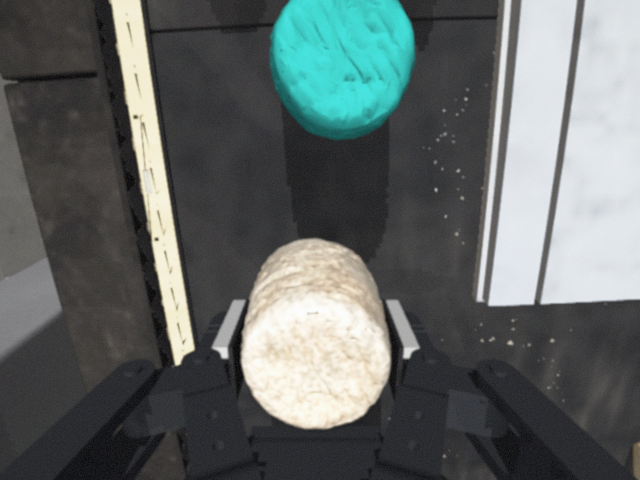

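play_rows(
  motion=[
    [[0,0,-0.1],[0,0,0]],
    [[0,0,-0.2],[0,0,0]],
    [[0,0,-0.3],[0,0,0]],
    [[0,0,-0.4],[0,0,0]],
    [[0,0,-0.5],[0,0,0]],
    [[0,0,-0.6],[0,0,0]],
    [[-0.05,0.03,-0.68],[0,0,0]],
    [[-0.12,0.08,-0.7],[0,0,0]],
  ],
)

```text
t: 4.1
eef_pos: [0.5435, 0.2502, 0.3583]
tool_rot: [-0.001, 0.719, 0.695, 0.004]
contact_force: [1.4, 0.1, -2.6]
gripper_width: 0.632
```

```bash
python3 - <<'E'
from h import *
p=S(-.127,0,.34);delta(p,-2.5)
E
```

```text
turn opt [0.0008, -0.0012, 0.0015]
turn opt [0.0019, 0.0013, -0.4985]
shift [-0.3981, 0.241, 0.0441] tcp [0.5435 0.2502 0.3583] axes
 [[ 0.034  0.999  0.005]
 [ 0.999 -0.034  0.007]
 [ 0.007  0.005 -1.   ]] t 4.1 F [ 1.4  0.1 -2.6] w 0.632
```

play_rows(
  motion=[
    [[-0.08,0.05,0],[0,0,0]],
    [[-0.16,0.1,0],[0,0,0]],
    [[-0.24,0.15,0.01],[0,0,0]],
    [[-0.32,0.2,0.03],[0,0,0]],
    [[-0.38,0.23,0.04],[0.0008,-0.0012,0.0015]],
    [[-0.398,0.241,0.044],[0.0008,-0.0012,0.0015]],
    [[-0.398,0.241,0.044],[0.0008,-0.0012,0.0015]],
    [[-0.398,0.241,0.044],[0.0008,-0.0012,0.0015]],
  ],
)

```text
t: 4.9
eef_pos: [0.634, 0.0896, 0.3397]
tool_rot: [-0.001, 0.722, 0.692, 0.0]
contact_force: [-0.4, 1.2, -2.3]
gripper_width: 0.631
```

```bash
python3 - <<'E'
from h import *
c=cam('scene','s3'); t=cam('top','t3'); w=cam('wrist','wrist3')
a=cv2.resize(c['pixels'][150:300,220:420,::-1],None,fx=4,fy=4,interpolation=cv2.INTER_CUBIC); cv2.imwrite('pics/cE.png',a)
p=S(-.127,0,.202);delta(p,-2.5)
X=cloud(c)[150:300,220:420].reshape(-1,3)
hs=cv2.cvtColor(c['pixels'],cv2.COLOR_RGB2HSV)[150:300,220:420].reshape(-1,3)
m=(abs(X[:,0]-.634)<.04)&(abs(X[:,1]-.088)<.04)&(X[:,2]>.28)&(X[:,2]<.39)&(hs[:,2]>110)
T=X[m];print(len(T),T.min(0),T.max(0))
E
```

```text
turn opt [-0.0, -0.0001, 0.0004]
turn opt [0.0002, -0.0, -0.4996]
shift [-0.0054, 0.0013, 0.3454] tcp [0.634  0.0899 0.3402] axes
 [[ 0.041  0.999 -0.   ]
 [ 0.999 -0.041  0.001]
 [ 0.001 -0.    -1.   ]] t 5.05 F [-0.7 -0.3 -1.7] w 0.632
568 [0.59488067 0.05062913 0.30856998] [0.6688308  0.11560732 0.38808999]
```

View pics/cE.png

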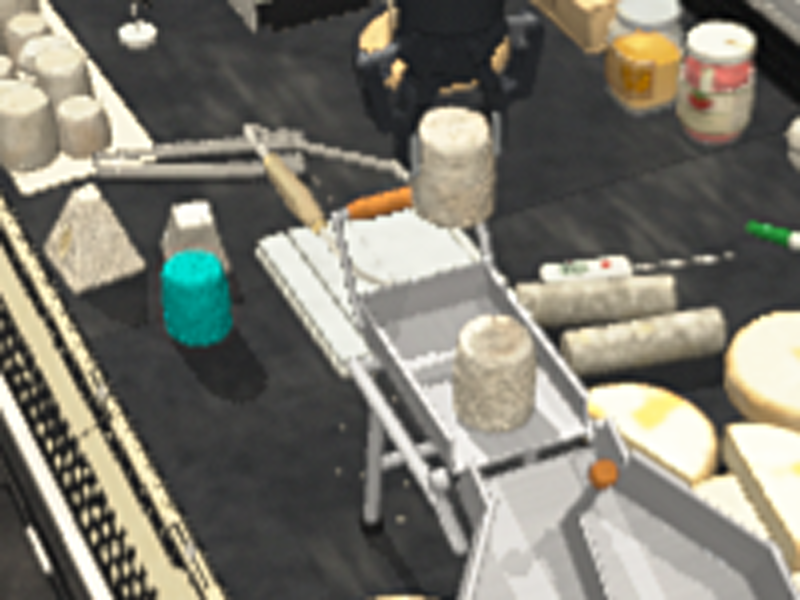

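View pics/wrist3.png

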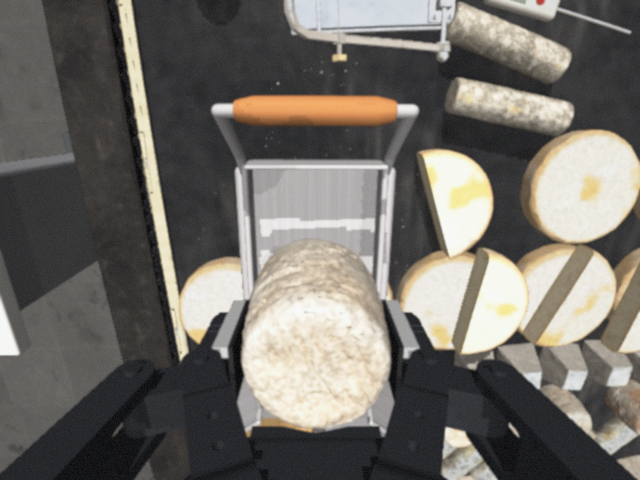

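```bash
python3 - <<'E'
from h import *
c=load('wrist3')
a=onz(c,235,110,.255);b=onz(c,397,110,.255);print('handle',a.round(4),b.round(4),inS((a+b)/2).round(4))
a=onz(c,247,163,.206);b=onz(c,385,163,.206);print('rear',a.round(4),b.round(4),inS((a+b)/2).round(4))
a=onz(c,242,230,.198);b=onz(c,388,230,.198);print('sides',a.round(4),b.round(4),inS((a+b)/2).round(4))
E
```

```text
handle [0.5906 0.1799 0.255 ] [0.6857 0.176  0.255 ] [-2.171e-01 -2.000e-04  2.550e-01]
rear [0.5856 0.1441 0.206 ] [0.688 0.14  0.206] [-0.1812 -0.      0.206 ]
sides [0.5749 0.0904 0.198 ] [0.6927 0.0856 0.198 ] [-0.1271 -0.0007  0.198 ]
```

play_rows(
  motion=[
    [[-0.003,0.001,0.08],[0,0,0]],
    [[-0.003,0.001,0.16],[0,0,0]],
    [[-0.003,0.001,0.24],[0,0,0]],
    [[-0.003,0.001,0.29],[0,0,0]],
    [[-0.003,0.001,0.32],[0,0,0]],
    [[-0.003,0.001,0.335],[0,0,0]],
    [[-0.003,0.001,0.343],[0,0,0]],
    [[-0.003,0.001,0.343],[0,0,0]],
  ],
)

```text
t: 5.85
eef_pos: [0.6349, 0.0891, 0.2037]
tool_rot: [-0.0, 0.721, 0.693, 0.001]
contact_force: [0.1, 0.1, -1.7]
gripper_width: 0.628
```

```bash
python3 - <<'E'
from h import *
c=cam('scene','s4')
a=cv2.resize(c['pixels'][170:320,250:450,::-1],None,fx=4,fy=4,interpolation=cv2.INTER_CUBIC); cv2.imwrite('pics/cF.png',a)
p=S(-.127,0,.202);delta(p,-2.5)
E
```

```text
turn opt [0.0002, -0.0002, 0.0004]
turn opt [0.0004, 0.0004, -0.4996]
shift [-0.0029, -0.0012, 0.0049] tcp [0.635  0.089  0.2039] axes
 [[ 0.041  0.999  0.002]
 [ 0.999 -0.041  0.001]
 [ 0.001  0.002 -1.   ]] t 5.9 F [-0.3 -0.  -1.4] w 0.63
```

View pics/cF.png

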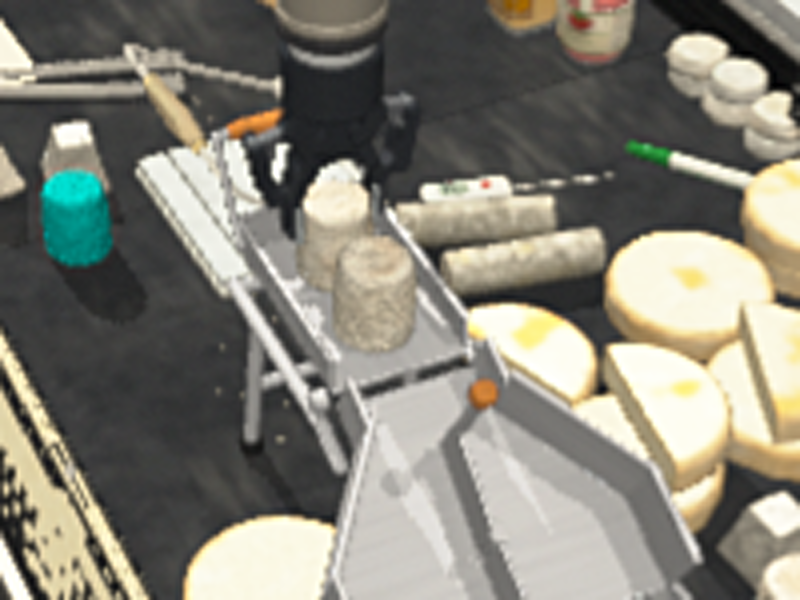

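play_rows(
  motion=[
    [[0,0,0.004],[0,0,0]],
    [[0,0,0.008],[0,0,0]],
    [[0,0,0.008],[0,0,0]],
  ],
)

```text
t: 6.2
eef_pos: [0.6362, 0.0892, 0.2028]
tool_rot: [0.001, 0.721, 0.692, 0.003]
contact_force: [-1.5, -0.3, 6.0]
gripper_width: 0.632
```

play_rows(
  motion=[
    [[0,0,0],[0,0,0]],
    [[0,0,0],[0,0,0]],
    [[0,0,0],[0,0,0]],
    [[0,0,0],[0,0,0]],
    [[0,0,0],[0,0,0]],
    [[0,0,-0.03],[0,0,0]],
    [[0,0,-0.08],[0,0,0]],
  ],
  fingers=80,
)

```text
t: 6.9
eef_pos: [0.6352, 0.089, 0.2345]
tool_rot: [0.0, 0.721, 0.692, 0.001]
contact_force: [-0.3, 0.7, 0.8]
gripper_width: 0.936
```

play_rows(
  motion=[
    [[0,0,-0.1],[0,0,0]],
    [[0,0,-0.2],[0,0,0]],
    [[0,0,-0.3],[0,0,0]],
    [[0,0,-0.3],[0,0,0]],
  ],
)

```text
t: 7.3
eef_pos: [0.6378, 0.0882, 0.362]
tool_rot: [0.003, 0.722, 0.692, 0.006]
contact_force: [0.0, -0.3, 0.2]
gripper_width: 0.938
```

```bash
python3 - <<'E'
from h import *
c=cam('scene','s5');w=cam('wrist','wrist5')
a=cv2.resize(c['pixels'][170:320,250:450,::-1],None,fx=4,fy=4,interpolation=cv2.INTER_CUBIC); cv2.imwrite('pics/cG.png',a)
E
```

```text
(no output)
```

View pics/cG.png

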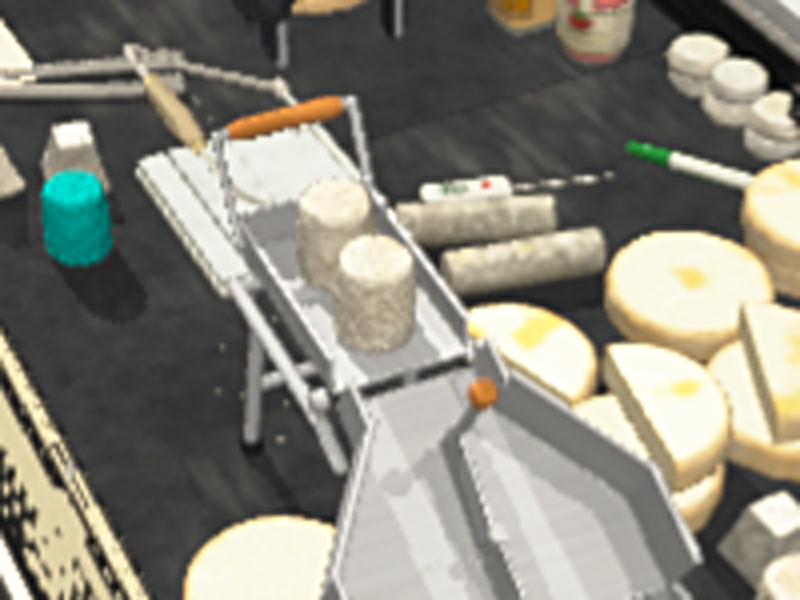

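View pics/wrist5.png

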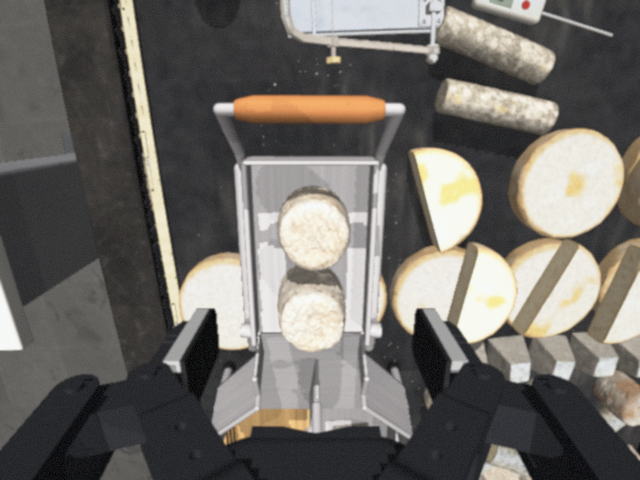

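```bash
python3 - <<'E'
from h import *
delta(S(.104,-.047,.29),-2.5)
E
```

```text
turn opt [0.0007, -0.0004, 0.0004]
turn opt [0.0007, 0.0011, -0.4996]
shift [-0.5797, -0.1216, 0.1633] tcp [0.6354 0.0886 0.3562] axes
 [[ 0.041  0.999  0.005]
 [ 0.999 -0.041  0.003]
 [ 0.003  0.005 -1.   ]] t 7.4 F [-0.8  0.3 -0.8] w 0.938
```

play_rows(
  motion=[
    [[-0.1,-0.03,0],[0,0,0]],
    [[-0.2,-0.05,0],[0,0,0]],
    [[-0.32,-0.08,0],[0,0,0]],
    [[-0.44,-0.1,0.03],[0,0,0]],
    [[-0.54,-0.12,0.1],[0,0,0]],
    [[-0.58,-0.122,0.163],[0.0007,-0.0004,0.0004]],
    [[-0.58,-0.122,0.163],[0.0007,-0.0004,0.0004]],
    [[-0.58,-0.122,0.163],[0.0007,-0.0004,0.0004]],
  ],
  fingers=0,
)

```text
t: 8.2
eef_pos: [0.577, -0.1402, 0.2893]
tool_rot: [-0.001, 0.722, 0.691, -0.001]
contact_force: [0.4, 0.6, 1.8]
gripper_width: -0.002
```

```bash
python3 - <<'E'
from h import *
w=cam('wrist','wrist6');delta(S(.104,-.047,.207),-2.5)
E
```

```text
turn opt [-0.0, -0.0001, 0.0002]
turn opt [0.0002, -0.0001, -0.4998]
shift [-0.0034, -0.0006, 0.208] tcp [ 0.5779 -0.1396  0.2902] axes
 [[ 0.042  0.999 -0.   ]
 [ 0.999 -0.042  0.001]
 [ 0.001 -0.    -1.   ]] t 8.25 F [ 0.6 -0.5  0.6] w -0.002
```

View pics/wrist6.png

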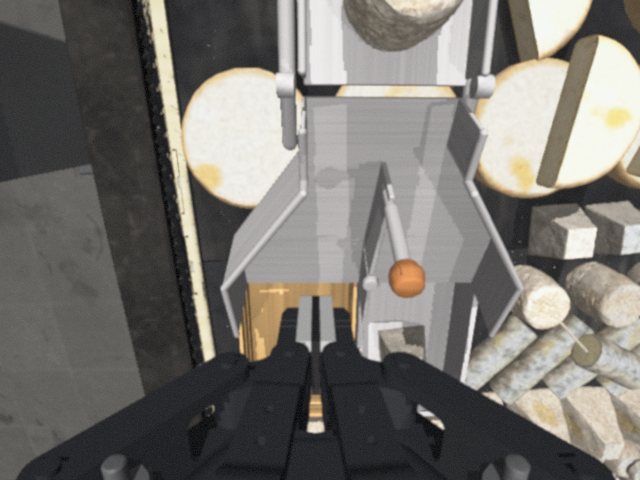

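play_rows(
  motion=[
    [[-0.003,0,0.1],[0,0,0]],
    [[-0.003,0,0.18],[0,0,0]],
    [[-0.003,0,0.208],[0,0,0]],
    [[-0.003,0,0.208],[0,0,0]],
    [[-0.003,0.03,0.208],[0,0,0]],
    [[-0.006,0.06,0.208],[0,0,0]],
    [[-0.01,0.08,0.208],[0,0,0]],
    [[-0.014,0.1,0.208],[0,0,0]],
  ],
)

```text
t: 9.05
eef_pos: [0.6191, -0.1469, 0.2078]
tool_rot: [0.0, 0.722, 0.692, 0.001]
contact_force: [-0.7, 0.5, -0.8]
gripper_width: -0.002
```

play_rows(
  motion=[
    [[-0.003,0.015,0],[0,0,0]],
    [[-0.006,0.03,0],[0,0,0]],
    [[-0.01,0.045,0],[0,0,0]],
    [[-0.01,0.05,0],[0,0,0]],
  ],
)

```text
t: 9.45
eef_pos: [0.6375, -0.152, 0.2074]
tool_rot: [-0.002, 0.722, 0.692, -0.001]
contact_force: [-10.1, 1.7, 5.3]
gripper_width: 0.003
```

```bash
python3 - <<'E'
from h import *
w=cam('wrist','wrist7');o=bot.get_obs();print(inS(o['eef_pos']),o['contact_force'])
E
```

```text
[0.11251125 0.01323871 0.20742408] [-6.69385184  1.20467792  3.39616543]
```

View pics/wrist7.png

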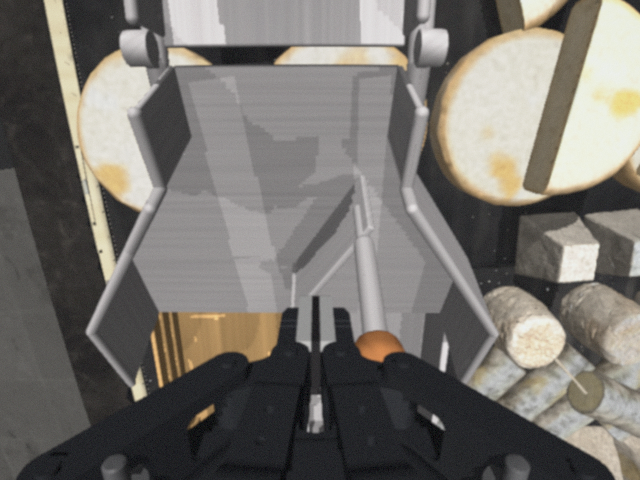

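play_rows(
  motion=[
    [[0,0.02,0],[0,0,0]],
    [[0,0.02,0],[0,0,0]],
    [[0,0.02,0],[0,0,0]],
  ],
)

```text
t: 9.8
eef_pos: [0.6379, -0.1521, 0.2069]
tool_rot: [-0.009, 0.723, 0.691, -0.005]
contact_force: [-27.0, 5.7, 17.5]
gripper_width: 0.002
```

play_rows(
  motion=[
    [[0,-0.04,0],[0,0,0]],
    [[0,-0.08,0],[0,0,0]],
    [[0,-0.08,-0.1],[0,0,0]],
    [[0,-0.08,-0.2],[0,0,0]],
    [[0,-0.08,-0.3],[0,0,0]],
    [[0,-0.08,-0.35],[0,0,0]],
    [[0,-0.08,-0.35],[0,0,0]],
  ],
)

```text
t: 10.5
eef_pos: [0.6103, -0.1525, 0.3515]
tool_rot: [-0.006, 0.723, 0.691, -0.003]
contact_force: [0.5, -1.2, 0.2]
gripper_width: -0.001
```

```bash
python3 - <<'E'
from h import *
w=cam('wrist','wrist8');c=cam('top','top8')
hsv=cv2.cvtColor(c['pixels'],cv2.COLOR_RGB2HSV);X=cloud(c)
o=bot.get_obs();print(inS(o['eef_pos']),o['contact_force'])
print('jaw along flow:'); delta(S(-.216,0,.34),87.5)
hsv=cv2.cvtColor(w['pixels'],cv2.COLOR_RGB2HSV);X=cloud(w)
m=(hsv[...,0]<15)&(hsv[...,1]>130)&(abs(X[...,1]+.15)<.06)&(X[...,2]>.22)&(X[...,2]<.26)
print(m.sum(), inS(X[m].mean(0)) if m.sum() else 0)
E
```

```text
[ 0.11332063 -0.01554875  0.34745016] [-0.70901644  0.78365109 -0.31244969]
jaw along flow:
turn opt [-0.0017, -0.0031, -0.2502]
turn opt [-0.0031, 0.0017, 0.2498]
shift [0.8232, 0.0378, 0.0227] tcp [ 0.6086 -0.1516  0.3475] axes
 [[ 0.045  0.999 -0.019]
 [ 0.999 -0.045  0.007]
 [ 0.006 -0.019 -1.   ]] t 10.6 F [-0.7  0.8 -0.3] w 0.003
561 [0.11441888 0.03593784 0.24041586]
```

View pics/wrist8.png

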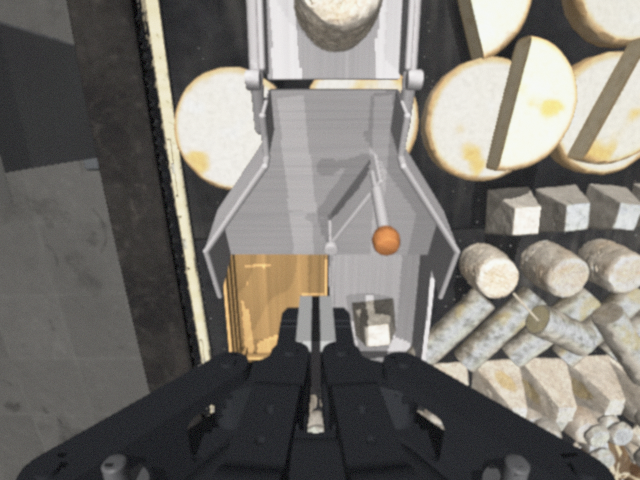

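```bash
python3 - <<'E'
from h import *
print(bot.get_obs()['q'].round(3))
E
```

```text
[-0.311  0.368  0.631  1.543 -0.222  1.323  0.301]
```

play_rows(
  motion=[
    [[0.1,0.01,0],[0,0,-0.024]],
    [[0.2,0.01,0],[0,0,-0.048]],
    [[0.3,0.02,0],[-0.001,-0.001,-0.072]],
    [[0.4,0.02,0],[-0.001,-0.002,-0.095]],
    [[0.5,0.03,0.01],[-0.001,-0.002,-0.118]],
    [[0.6,0.03,0.01],[-0.001,-0.002,-0.142]],
    [[0.7,0.035,0.02],[-0.0015,-0.003,-0.166]],
    [[0.78,0.038,0.02],[-0.0017,-0.003,-0.19]],
  ],
  fingers=48,
)

```text
t: 11.4
eef_pos: [0.6363, 0.1627, 0.3382]
tool_rot: [-0.002, 0.206, 0.978, -0.002]
contact_force: [-0.6, 0.6, 0.2]
gripper_width: 0.565
```

```bash
python3 - <<'E'
from h import *
delta(S(-.216,0,.30),87.5);print(bot.get_obs()['q'].round(3))
E
```

```text
turn opt [-0.0007, -0.0006, -0.0592]
turn opt [-0.0009, 0.001, 0.4408]
shift [0.0093, 0.0347, 0.0953] tcp [0.6363 0.1627 0.3382] axes
 [[-0.915  0.404 -0.005]
 [ 0.404  0.915 -0.004]
 [ 0.003 -0.005 -1.   ]] t 11.4 F [-0.6  0.6  0.2] w 0.565
[-0.558  0.384  0.298  1.478 -0.112  1.303  0.905]
```

play_rows(
  motion=[
    [[0.009,0.035,0],[-0.0007,-0.0006,-0.024]],
    [[0.009,0.035,0.04],[-0.0007,-0.0006,-0.048]],
    [[0.009,0.035,0.095],[-0.0007,-0.0006,-0.059]],
    [[0.009,0.035,0.095],[-0.0007,-0.0006,-0.059]],
    [[0.009,0.035,0.095],[-0.0007,-0.0006,-0.059]],
  ],
)

```text
t: 11.9
eef_pos: [0.6379, 0.1765, 0.2989]
tool_rot: [-0.001, 0.024, 1.0, -0.001]
contact_force: [-0.3, 0.2, -0.4]
gripper_width: 0.563
```

```bash
python3 - <<'E'
from h import *
w=cam('wrist','wrist9')
hsv=cv2.cvtColor(w['pixels'],cv2.COLOR_RGB2HSV);X=cloud(w)
m=(hsv[...,0]<15)&(hsv[...,1]>130)&(X[...,2]>.24)&(X[...,2]<.27)
if m.sum(): print(m.sum(),inS(X[m].mean(0)),X[m].mean(0))
delta(S(-.216,0,.234),87.5)
E
```

```text
4197 [-0.21664392 -0.00761846  0.25942086] [0.63070511 0.17778739 0.25942086]
turn opt [-0.0001, -0.0001, -0.0006]
turn opt [-0.0002, 0.0001, 0.4994]
shift [0.0004, 0.0004, 0.1653] tcp [0.6385 0.1766 0.3001] axes
 [[-0.999  0.047 -0.001]
 [ 0.047  0.999 -0.   ]
 [ 0.001 -0.    -1.   ]] t 11.95 F [-0.7  0.6  0.3] w 0.564
```

View pics/wrist9.png

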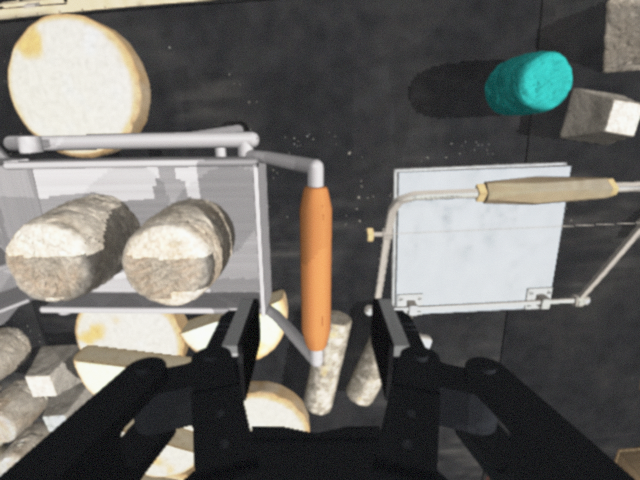

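The handle (px 316, 270) lies centred between the jaws. I'll descend and pinch it.

play_rows(
  motion=[
    [[0,0,0.08],[0,0,0]],
    [[0,0,0.14],[0,0,0]],
    [[0,0,0.165],[0,0,0]],
    [[0,0,0.165],[0,0,0]],
  ],
)

```text
t: 12.35
eef_pos: [0.638, 0.1765, 0.2335]
tool_rot: [-0.001, 0.024, 1.0, -0.001]
contact_force: [-0.3, -0.3, 0.6]
gripper_width: 0.559
```

play_rows(
  motion=[
    [[0,0,0],[0,0,0]],
    [[0,0,0],[0,0,0]],
    [[0,0,0],[0,0,0]],
    [[0,0,0],[0,0,0]],
    [[0,0,0],[0,0,0]],
    [[0,0,0],[0,0,0]],
  ],
  fingers=5,
  grip_force=35,
)

```text
t: 12.95
eef_pos: [0.639, 0.1766, 0.2352]
tool_rot: [0.0, 0.024, 1.0, -0.0]
contact_force: [-1.3, -0.9, 6.1]
gripper_width: 0.179
```

```bash
python3 - <<'E'
from h import *
o=bot.get_obs();q=o['tool_rot'];Rc=R.from_quat([q[1],q[2],q[3],q[0]])
print(inS(o['eef_pos']),o['contact_force'],o['gripper_width'])
# arc
a0=np.arctan2(.085,-.216);r=np.hypot(.085,.216)
for th in (.1,.2,.3,.4,.5,.6,.68):
    a=a0-th; dx=r*np.cos(a)+.216; dz=r*np.sin(a)-.085
    print(th,(Rc.inv().apply(XD*dx+np.array([0,0,dz]))/.4).round(3).tolist())
E
```

```text
[-0.21578129  0.00069564  0.23521821] [-1.28128089 -0.88800975  6.08961436] 0.17874100179212962
0.1 [-0.0, -0.024, -0.053]
0.2 [-0.0, -0.053, -0.103]
0.3 [-0.001, -0.087, -0.15]
0.4 [-0.001, -0.125, -0.194]
0.5 [-0.001, -0.168, -0.233]
0.6 [-0.001, -0.214, -0.268]
0.68 [-0.001, -0.254, -0.292]
```

play_rows(
  motion=[
    [[0,-0.012,-0.027],[0,0,0]],
    [[0,-0.024,-0.053],[0,0,0]],
    [[0,-0.038,-0.078],[0,0,0]],
    [[0,-0.053,-0.103],[0,0,0]],
    [[0,-0.07,-0.127],[0,0,0]],
    [[0,-0.087,-0.15],[0,0,0]],
    [[0,-0.087,-0.15],[0,0,0]],
  ],
)

```text
t: 13.65
eef_pos: [0.6374, 0.1417, 0.2975]
tool_rot: [0.001, 0.024, 1.0, 0.001]
contact_force: [1.7, 5.0, -0.9]
gripper_width: 0.188
```

```bash
python3 - <<'E'
from h import *
c=cam('scene','s10');w=cam('wrist','wrist10')
cv2.imwrite('pics/c10.png',cv2.resize(c['pixels'][170:420,250:480,::-1],None,fx=2.4,fy=2.4,interpolation=cv2.INTER_CUBIC))
o=bot.get_obs();p=o['eef_pos'];s=inS(p);print(s,o['contact_force'],o['gripper_width'])
z=s[2]+.019-.168
print('theta',np.arctan2(.085,-.216)-np.arctan2(z,s[0]))
E
```

```text
[-0.18200733  0.00066454  0.29610951] [ 2.1498862   4.04685134 -0.46009011] 0.1840297228905655
theta 0.30485169866557404
```

View pics/c10.png

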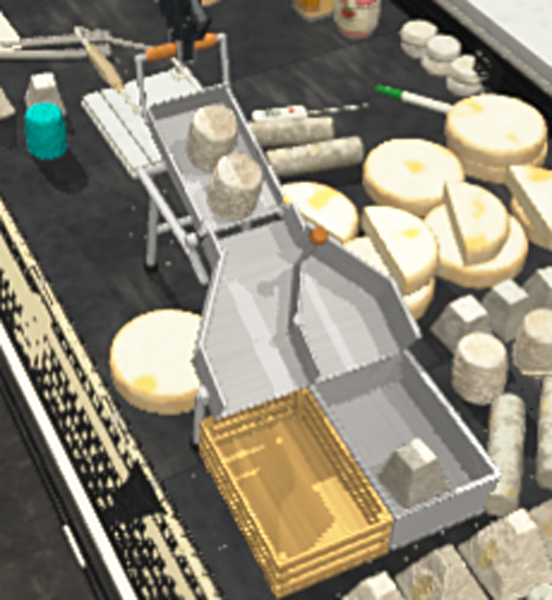

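Both cheeses are still standing at 0.30 rad, so I'll tip further.

```bash
python3 - <<'E'
from h import *
o=bot.get_obs();q=o['tool_rot'];Rc=R.from_quat([q[1],q[2],q[3],q[0]])
a0=np.arctan2(.085,-.216);r=np.hypot(.085,.216);t0=.305
for th in (.35,.4,.45,.5,.55,.6,.65,.7):
    a=a0-th;b=a0-t0; dx=r*(np.cos(a)-np.cos(b)); dz=r*(np.sin(a)-np.sin(b))
    print(th,(Rc.inv().apply(XD*dx+np.array([0,0,dz]))/.4).round(3).tolist())
E
```

```text
0.35 [-0.0, -0.017, -0.02]
0.4 [-0.0, -0.037, -0.041]
0.45 [-0.0, -0.057, -0.061]
0.5 [-0.0, -0.079, -0.081]
0.55 [-0.001, -0.102, -0.099]
0.6 [-0.001, -0.125, -0.116]
0.65 [-0.001, -0.15, -0.131]
0.7 [-0.001, -0.175, -0.146]
```

play_rows(
  motion=[
    [[0,-0.017,-0.02],[0,0,0]],
    [[0,-0.037,-0.041],[0,0,0]],
    [[0,-0.057,-0.061],[0,0,0]],
    [[0,-0.057,-0.061],[0,0,0]],
    [[0,-0.057,-0.061],[0,0,0]],
  ],
)

```text
t: 14.25
eef_pos: [0.6365, 0.1213, 0.3207]
tool_rot: [0.001, 0.023, 1.0, 0.002]
contact_force: [1.5, 6.1, 1.1]
gripper_width: 0.189
```

```bash
cat > look.py <<'E'
from h import *
import sys
n=sys.argv[1]
c=cam('scene','s'+n)
cv2.imwrite('pics/c%s.png'%n,cv2.resize(c['pixels'][170:420,250:480,::-1],None,fx=2.4,fy=2.4,interpolation=cv2.INTER_CUBIC))
o=bot.get_obs();p=o['eef_pos'];s=inS(p);print(s,o['contact_force'],o['gripper_width'],o['t'])
z=s[2]+.019-.168
t0=np.arctan2(.085,-.216)-np.arctan2(z,s[0]);print('theta',t0,'r',np.hypot(z,s[0]))
q=o['tool_rot'];Rc=R.from_quat([q[1],q[2],q[3],q[0]])
a0=np.arctan2(.085,-.216);r=np.hypot(.085,.216)
for th in [float(x) for x in sys.argv[2:]]:
    a=a0-th; d=XD*(r*np.cos(a)-s[0])+np.array([0,0,r*np.sin(a)-z])
    print(th,(Rc.inv().apply(d)/.4).round(3).tolist())
E
python3 look.py 11 .5 .55 .6 .65 .7
```

```text
[-0.16071538  0.00062232  0.32050519] [1.43733039 5.90508973 1.51768558] 0.1878081971659741 14.3
theta 0.44295818061098213 r 0.23503928357192444
0.5 [-0.0, -0.03, -0.017]
0.55 [-0.0, -0.052, -0.035]
0.6 [-0.0, -0.076, -0.052]
0.65 [-0.0, -0.1, -0.068]
0.7 [-0.001, -0.125, -0.082]
```

View pics/c11.png

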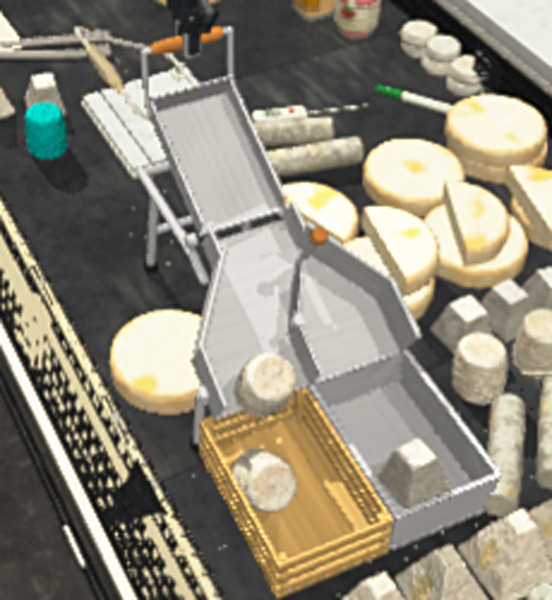

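play_rows(
  motion=[
    [[0,0,0],[0,0,0]],
    [[0,0,0],[0,0,0]],
    [[0,0,0],[0,0,0]],
    [[0,0,0],[0,0,0]],
    [[0,0,0],[0,0,0]],
    [[0,0,0],[0,0,0]],
    [[0,0,0],[0,0,0]],
    [[0,0,0],[0,0,0]],
  ],
)

```text
t: 15.1
eef_pos: [0.6365, 0.1215, 0.3205]
tool_rot: [0.001, 0.023, 1.0, 0.002]
contact_force: [1.7, 5.2, 0.3]
gripper_width: 0.184
```

```bash
python3 look.py 12 .35 .25 .15 .05 0
```

```text
[-0.16068278  0.00061265  0.32049662] [ 2.70340827  3.381462   -0.10650157] 0.1838395743345393 15.15
theta 0.44303443939098 r 0.2350107355470339
0.35 [0.0, 0.033, 0.044]
0.25 [0.0, 0.069, 0.089]
0.15 [0.001, 0.1, 0.138]
0.05 [0.001, 0.126, 0.19]
0.0 [0.001, 0.138, 0.217]
```

View pics/c12.png

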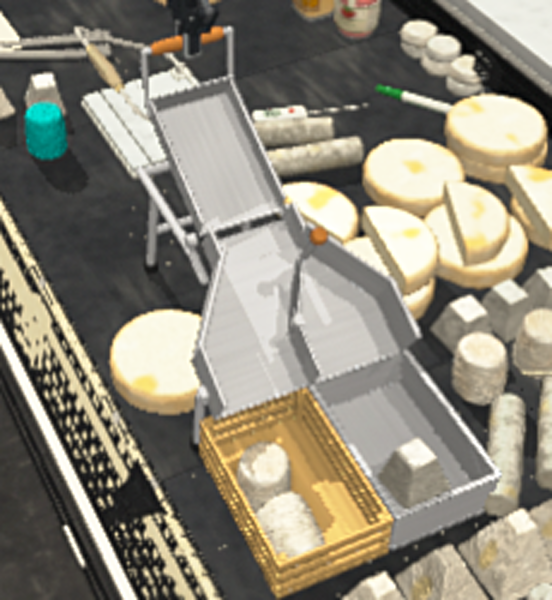

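Both crottins are in the crate. I'll lower the pan along the same arc.

play_rows(
  motion=[
    [[0,0.017,0.022],[0,0,0]],
    [[0,0.033,0.044],[0,0,0]],
    [[0,0.052,0.066],[0,0,0]],
    [[0,0.069,0.089],[0,0,0]],
    [[0,0.085,0.113],[0,0,0]],
    [[0,0.1,0.138],[0,0,0]],
    [[0,0.114,0.164],[0,0,0]],
    [[0,0.126,0.19],[0,0,0]],
  ],
)

```text
t: 15.95
eef_pos: [0.6388, 0.1729, 0.2443]
tool_rot: [0.001, 0.023, 1.0, 0.002]
contact_force: [0.3, 4.5, 2.5]
gripper_width: 0.18
```

```bash
python3 look.py 13 0.03 0
```

```text
[-0.21288078  0.00066248  0.24246786] [2.89757756 6.45733771 0.09060389] 0.18322663682259802 16.0
theta 0.03881430165553157 r 0.2324961646253492
0.03 [0.0, 0.001, 0.005]
0.0 [0.0, 0.008, 0.021]
```

play_rows(
  motion=[
    [[0,0.004,0.008],[0,0,0]],
    [[0,0.008,0.015],[0,0,0]],
    [[0,0.008,0.019],[0,0,0]],
    [[0,0.008,0.019],[0,0,0]],
  ],
)

```text
t: 16.4
eef_pos: [0.639, 0.1765, 0.2355]
tool_rot: [0.001, 0.022, 1.0, 0.001]
contact_force: [0.0, 3.4, 3.6]
gripper_width: 0.185
```

play_rows(
  motion=[
    [[0,0,0],[0,0,0]],
    [[0,0,0],[0,0,0]],
    [[0,0,0],[0,0,0]],
    [[0,0,0],[0,0,0]],
    [[0,0,0],[0,0,0]],
    [[0,0,0],[0,0,0]],
  ],
  fingers=48,
)

```text
t: 17.0
eef_pos: [0.6389, 0.1764, 0.2353]
tool_rot: [0.001, 0.022, 1.0, 0.001]
contact_force: [0.3, 1.0, -0.4]
gripper_width: 0.566
```

play_rows(
  motion=[
    [[0,0,-0.05],[0,0,0]],
    [[0,0,-0.15],[0,0,0]],
    [[0,0,-0.25],[0,0,0]],
    [[0,0,-0.35],[0,0,0]],
    [[0,0,-0.4],[0,0,0]],
    [[0,0,-0.4],[0,0,0]],
    [[0,0,-0.4],[0,0,0]],
  ],
)

```text
t: 17.7
eef_pos: [0.6385, 0.176, 0.3951]
tool_rot: [0.001, 0.022, 1.0, 0.001]
contact_force: [-0.5, 0.0, -0.3]
gripper_width: 0.563
```

```bash
python3 look.py 14; python3 - <<'E'
from h import *
t=cam('top','t14');w=cam('wrist','w14')
cv2.imwrite('pics/c14t.png',cv2.resize(t['pixels'][180:310,150:510,::-1],None,fx=2.2,fy=2.2,interpolation=cv2.INTER_CUBIC))
hsv=cv2.cvtColor(w['pixels'],cv2.COLOR_RGB2HSV);X=cloud(w)
m=(hsv[...,0]<15)&(hsv[...,1]>130)&(X[...,2]>.22)&(X[...,2]<.3)&(abs(X[...,1]-.17)<.04)
print('handle',m.sum(),inS(X[m].mean(0)))
X=cloud(t);hsv=cv2.cvtColor(t['pixels'],cv2.COLOR_RGB2HSV)
m=(hsv[...,0]<15)&(hsv[...,1]>130)&(X[...,2]>.22)&(X[...,2]<.26)&(abs(X[...,1]+.15)<.04)
print('knob',m.sum(),inS(X[m].mean(0)))
E
```

```text
[-2.15130448e-01 -1.68434971e-04  3.94069254e-01] [0.02803628 0.30078022 0.31300797] 0.5647543573340997 17.75
theta 0.4754562976261858 r 0.3260982198507883
handle 1935 [-0.21650406 -0.00339205  0.25920909]
knob 14 [0.11533922 0.0372383  0.24209523]
```

View pics/c14.png

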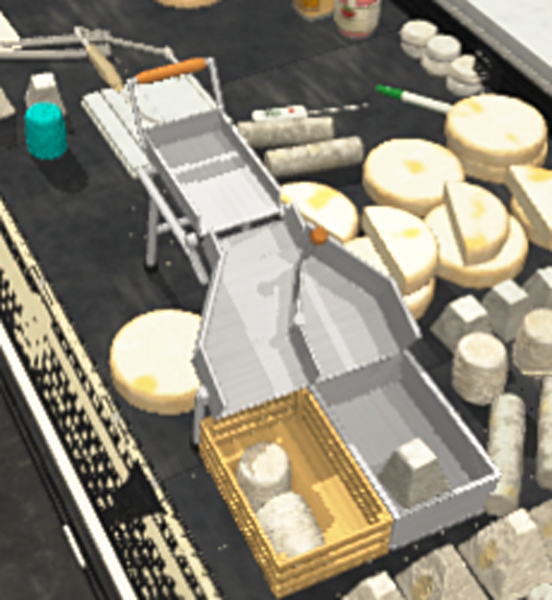

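View pics/c14t.png

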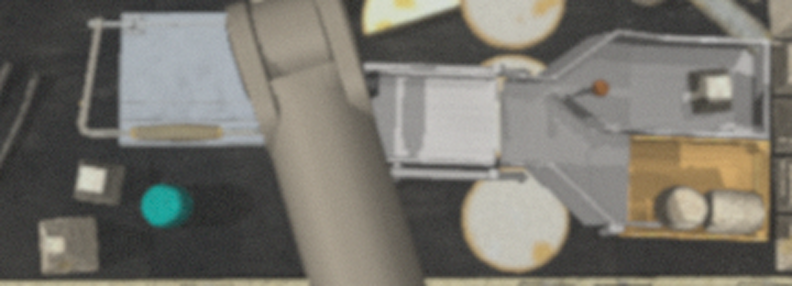

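The pan is level, with the handle surface at z 0.259 m as at the start. The flap is fully over, both crottins lie in the crate, and the other cheeses haven't moved.

```bash
python3 -c "
from station import bot
print(bot.hand_in())"
```

```text
the job is handed in; nothing more can be done
None
```

Both crottins are in the slatted crate, and I handed the job in at about 18 s of the 61 s allowed.

I put the counter crottin in the pan behind the first one. I then pushed the flap over to the tray side until it hit its stop. Pinching the handle, I tipped the pan to about 0.44 rad, and both crottins slid down into the crate. I lowered the pan back to level and moved the gripper clear.

**Last checks:**
- **Crottins:** one appears to stand upright and one lies on its side, both inside the crate.
- **Pan:** level again, with the handle back where it started.
- **Flap:** its knob sits 37 mm over to the tray side; the stop is at about 38 mm.
- **Other cheeses:** the two ash bricks, the pyramid and the turquoise look-alike looked unmoved in the last pictures.

No check failed. The highest wrist force I read was about 33 N, when I pressed the flap against its stop.

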